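Lock a T-headed hanger into the slotted bar rail

TASK

Take the brass hanger out of its wooden stand, find the slot of the rail by feel at the red tab, lower the hanger's T-shaped head through it, press gently against the springy strip inside and give a quarter turn so that the head catches under the lips. Leave it sprung up and locked, upright, with its grip bar in line with the rail and level with the red tab along the rail; do not force it, and do not disturb the other things on the worktop.

Things in the scene. Friction and masses are not known exactly. Their poses are not given: they have to be found in the camera images.
- rail: Aluminium channel with black end caps, fixed to the worktop: 68 mm wide (its x), 260 mm long (its y; 316 mm with the end feet), 60 mm wide inside. Origin: centre of the underside; z up. On it lies a slotted steel cover, 80 mm wide, top at 46 mm; its slot runs the whole length. The cover sits up to 10 mm off the channel's centre line (to -x or +x, not measured) and is too stiff to shift.
- rail_slot (a point): Point on the channel's centre line at the height of the cover's top, 46 mm above the rail's underside; the true slot centre lies up to 10 mm to either side. The slot is 16.5 mm wide. Its lips' upper edges are rounded by 1.25 mm and turned down, to 38 mm above the rail's underside; these edges are 2.5 mm thick. A head set down on a lip stops at 46 mm; over the slot it goes on to the strip at 36 mm.
- channel (a point): Centre of the top of the level grey strip inside the rail, at rest 36 mm above the rail's underside (this point stays put). The strip is 56 mm wide, as long as the rail and pushed up by springs: it begins to yield at 4.5 N, adds 0.6 N per mm and meets a hard stop after 12 mm, at about 12 N.
- marker: Red plastic tab, 12 mm wide along the rail, sticking out 26 mm from the rail's front face, 37 mm high; fixed. Its origin has the same axes and underside as the rail and lies on the channel's centre line: it gives the place along the rail where the hanger belongs.
- stand: Wooden block, fixed, 60 x 70 mm, 24 mm high, origin at the centre of the underside. A 35 x 19 mm pocket in its middle (long side along the stand's x), 12 mm deep, holds the hanger's head; the hanger's axes lie along the stand's to within a few degrees.
- grip (a point): Centre of the hanger's brass grip bar: 16 mm thick along the hanger's x, 44 mm long along its y (62 mm with round end pegs), 32 mm high; 53 mm above the head's underside. The hanger is loose, 120 to 200 g, upright (z up), 69 mm high. Under the bar: a neck of 15 mm, a collar of 30 mm diameter (25 to 29 mm above the head's underside), a steel stem of 12 mm. The bar is square to the T-head.
- head (a point): Centre of the underside of the steel T-head: 32 mm long (hanger's x), 15 mm wide (y), 5 mm thick, plus 3 mm high ridges across the ends, 14.25 mm off the axis. Long side along the rail, it passes the slot. Underside under 30 mm above the rail's underside: it turns either way. After a quarter turn the strip lifts it till the lips sit between the ridges: underside 33 mm above the rail's underside.
- glass: Stemless green tumbler, 84 mm wide, 106 mm high, on a slate coaster at the left; leave alone.
- opener: Flat bar bottle opener with blue grip, 154 x 45 x 11 mm, lying at the front left; leave alone.
- spoon: Twisted steel bar spoon, 256 mm long, lying at the left rear; leave alone.
- jigger: Steel double jigger, 44 mm wide, 88 mm high, at the back; leave alone.
- wine_stopper: Steel ball wine stopper, 37 mm wide, 73 mm high, at the back; leave alone.

How it is judged:
By the outcome, as a careful person would: the job done as asked, in the order asked, and still so for the second after the job is handed in, with the robot touching nothing.
It also fails if it takes over 72 s, if anything falls off the work surface, if the arm or the gripper's body presses on something with over 40 N, if the wrist force passes 120 N, or if a joint passes its speed limit or range.

ROBOT

A 7-joint arm with a two-finger parallel gripper is mounted at the origin on a cart in front of the work surface, level with it; the furniture and walls round the work are solid. World frame = base frame: x ahead of the robot, y to its left, z up, the work surface at z = 0. Lengths are in m, angles in rad, forces in N, time in s.
With the tool pointing down it reaches from about 0.425 to 0.875 m from the base axis. Payload 4.7 kg.
Tool frame: the origin (TCP) lies midway between the tips of the shut fingers; the grasp point (between the pads) lies 19 mm behind it (ctrl.grip_point_offset is the distance from the TCP to the grasp point, in m); z points along the fingers, y is the line along which they close (so a half turn about z gives the same grasp; the last joint's range is limited). The gripper opens to 87 mm and grips with 3 to 60 N. Pads are 19 mm wide; open, the fingers measure 117 mm over their backs; the gripper's body (75 mm by 190 mm) begins 51 mm behind the grasp point.
Start: joints at [-1.318, 0.321, -0.07, 1.45, 0.023, 1.371, -0.057], TCP at [0.154, 0.632, 0.188] pointing down, gripper open.
Joint ranges: [-2.86, 2.86], [-0.3, 2.09], [-1.38, 1.24], [0.06, 2.45], [-1.56, 4.7], [0.09, 2.05], [-2.69, 2.69]. Speed limits (rad/s): [2.57, 2.57, 3.14, 3.14, 3.14, 3.14, 3.14].

INTERFACE

Orientations are given as a rotation vector (axis times angle).
In Python, from bench import ctrl gives the robot as it stands.
- The arm moves only by the tool move_arm, never from a script. Its argument "increments" is text: rows parted by semicolons, each of 7 numbers parted by spaces: the shift along the world's x, y, z in mm, then the turn, a rotation vector about the world's x, y, z in degrees, then the closure in counts, from 0 (fully open) to 255 (shut). A call has exactly 8 rows; each row shifts and turns the commanded pose from where the row before left it; what a row does not reach is not made up. A row lasts 1/12 s, in which the tool goes at most 41.7 mm and 7.16 degrees, less where a joint would pass 70% of its speed; a pose out of reach is approached as far as the arm can. A call with a gripper value outside its range is refused whole. The fingers move at their own pace and stop on an object; "grip_force" is the grip in N (left out, the last holds). Time passes only in rows, so rows that do not move let the fingers close, or fill a call up. It gives the time, the measured TCP pose, the force, the opening and the grip force at its end, in the units of the state.
- ctrl.get_state(): the state, without advancing time (a new reading comes with each control period).
- ctrl.get_image(name): name is "scene" or "side" or "wrist"; returns a dict with "frame" (400x640x3 uint8, red, green, blue), "depth" (400x640 float32, m along the optical axis (not along the pixel's ray), 0 where there is no reading), "fx", "fy", "cx", "cy" (pixels), "position" and "orientation" of the camera in the world. Camera axes: x right, y down, z forward; pixel columns grow to the right and rows downward; lengths in m; the calibration is good to about 2 mm. A picture is of the moment at which its call begins.
- ctrl.close_job(): hands the job in; it is judged then, once.
Trained networks look in a picture, given as the dict that the camera call returned (one of the last four; its "shot" number tells which), for a name from the list of things; names that differ only in an ending like _2 or _b are one class to them, and where a whole thing is asked for, a point or a joint stands for the part that bears it (a point fixed in the world has none). Each returns a list of dicts, best first, with "score" (0 to 1); they miss things now and then, are a little off and sometimes report something else, mostly with a low value. They report only what shows in the picture. A call takes as long as a camera call.
- ctrl.find_in(target, picture): "centre" ([x, y, z] in m, in world coordinates, good to about 4 mm: the middle of the surface that is visible of it).
- ctrl.silhouettes(target, picture): "region" (400x640 bool, what is visible of it).
The state is a dict: "time": time; "joint_positions": joint angles; "qd": joint speeds; "joint_torque": joint torques, N m; "position": TCP position; "tool_rot": TCP orientation; "ft_force": force on the tool from outside, world axes, zero at the start; "torque": the same for the moment, N m; "grip_width": opening from 0.0 (shut) to 1.0 (fully open); "grip_force": force on a finger pad.
Only numpy, scipy, OpenCV 4.12 (cv2) and the standard library are available. Lean on these libraries where they do the work, as an engineer would, in place of code of your own. Each camera call takes 0.05 s, during which the arm holds its last target. There are 200 camera calls.

## Working session

There is one attempt and no reset: what is moved stays moved. The work goes in short steps, Python scripts to look and compute and a tool call to move; the robot and the scene stay as the last step left them, time stands still between calls to the robot, and variables do not carry over. Pictures are saved under pics/ and viewed, at most 10 in all, crops included, and the job is handed in when it is done.

Besides the shell and the picture viewer there is one more tool, called after ">>>" as name(argument=value, ...) on one line, values as JSON. move_arm: Moves the arm, as the interface text tells. Its arguments: {"type":"object","properties":{"increments":{"type":"string"},"grip_force":{"type":"number"}},"required":["increments"]}

```bash
mkdir -p pics; cat > h.py <<'E'
import numpy as np, cv2
from scipy.spatial.transform import Rotation as R
from bench import ctrl
def rot(o):
    o=np.asarray(o,float)
    return o if o.shape==(3,3) else R.from_rotvec(o).as_matrix()
def cloud(p):
    d=p["depth"]; v,u=np.indices(d.shape)
    c=np.stack([(u-p["cx"])/p["fx"]*d,(v-p["cy"])/p["fy"]*d,d],-1)
    w=c@rot(p["orientation"]).T+np.array(p["position"])
    w[d==0]=np.nan
    return w
def save(p,n): cv2.imwrite("pics/"+n,p["frame"][:,:,::-1])
def st():
    s=ctrl.get_state(); r=R.from_rotvec(s["tool_rot"]).as_matrix()
    print("t",round(s["time"],2),"tcp",np.round(np.array(s["position"])*1e3,1),"F",np.round(s["ft_force"],1),"T",np.round(s["torque"],2),"w",round(s["grip_width"],3),"gf",s["grip_force"]); print("y",np.round(r[:,1],3),"z",np.round(r[:,2],3),"j7",round(s["joint_positions"][6],2))
E
python3 - <<'E'
from h import *
st(); print(ctrl.grip_point_offset)
a=ctrl.get_image("scene"); save(a,"s1.png")
b=ctrl.get_image("side"); save(b,"d1.png")
for n,p in(("scene",a),("side",b)):
  print(n,p["position"],p["orientation"])
  for t in["rail","marker","stand","grip","head","glass","opener","spoon","jigger","wine_stopper"]:
    print(t,[(np.round(np.array(q["centre"])*1e3),round(q["score"],2)) for q in ctrl.find_in(t,p)[:2]])
cv2.imwrite("pics/both.png",cv2.resize(np.vstack([a["frame"],b["frame"]])[:,:,::-1],(480,600)))
E
```

```text
t 0.0 tcp [153.7 631.  186.8] F [-0.5  0.6  0.5] T [-0.01  0.03  0.01] w 0.997 gf 0.0
y [ 0.237  0.972 -0.002] z [-0.    -0.002 -1.   ] j7 -0.06
0.0187
scene [-0.00484912 -0.48088758  0.90138145] [-2.24685776  0.95784157 -0.36580137]
rail [(array([478., -44.,  44.]), 0.73)]
marker [(array([688., -88.,  74.]), 0.65), (array([589., 332.,   6.]), 0.62)]
stand [(array([ 402., -314.,   25.]), 0.82)]
grip [(array([ 413., -300.,   72.]), 0.63)]
head [(array([ 413., -303.,   68.]), 0.91)]
glass [(array([424., 351.,  76.]), 0.94)]
opener [(array([337., 270.,   3.]), 0.74)]
spoon [(array([592., 331.,   5.]), 0.65)]
jigger [(array([686., -84.,  72.]), 0.8)]
wine_stopper [(array([ 636., -135.,   28.]), 0.57)]
side [ 0.45761236 -0.5207161   1.12832191] [-2.67217171  0.10815054 -0.03994446]
rail []
marker [(array([338., 269.,   8.]), 0.43), (array([432., 346.,  74.]), 0.23)]
stand [(array([ 423., -309.,   23.]), 0.73)]
grip [(array([ 421., -302.,   85.]), 0.57)]
head [(array([ 418., -304.,   80.]), 0.53)]
glass [(array([430., 344.,  72.]), 0.86)]
opener [(array([340., 266.,   6.]), 0.68)]
spoon [(array([596., 324.,   6.]), 0.49), (array([697., -83.,  57.]), 0.16)]
jigger [(array([697., -82.,  57.]), 0.71)]
wine_stopper [(array([ 644., -137.,   31.]), 0.63), (array([ 418., -303.,   80.]), 0.43)]
```

View pics/s1.png

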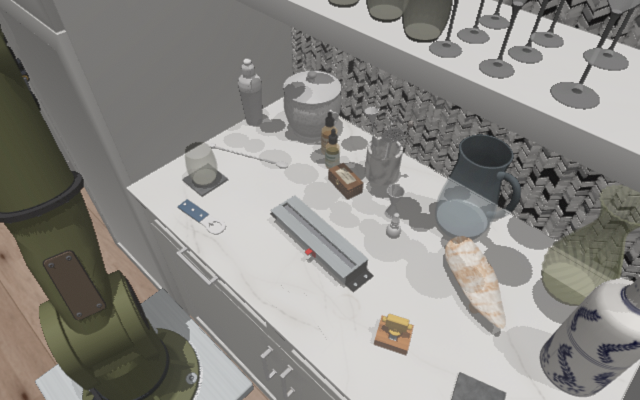

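View pics/d1.png

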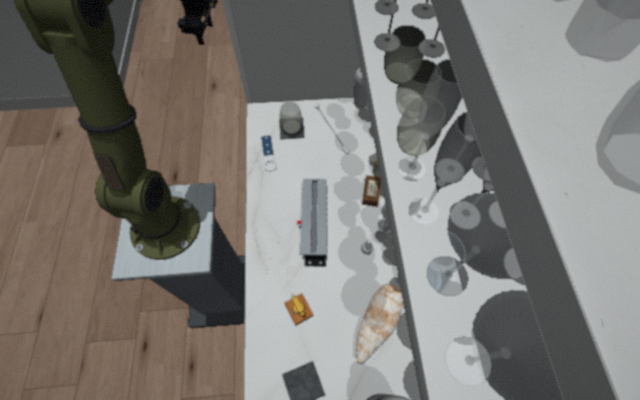

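The scene view shows the rail from (275,205) to (370,285), the red tab at (309,252), and the stand with the hanger at (394,330). In the side view they are at (314,222), (299,222) and (298,308). The networks mislabelled the marker, so I'll find it by colour. Next come the geometry and the free space for the first sweep.

```bash
python3 - <<'E'
from h import *
for n in("scene","side"):
  p=ctrl.get_image(n); w=cloud(p); f=p["frame"].astype(int)
  z=w[...,2]
  red=(f[...,0]>120)&(f[...,1]<70)&(f[...,2]<70)&(w[...,0]>.3)&(w[...,0]<.6)&(abs(w[...,1])<.3)
  print(n,"red",red.sum(),np.nanmean(w[red],0)*1e3, np.nanmin(w[red],0)*1e3,np.nanmax(w[red],0)*1e3)
  m=(w[...,0]>.38)&(w[...,0]<.6)&(w[...,1]>-.25)&(w[...,1]<.2)&(abs(z-.046)<.006)
  pts=(w[m][:,:2]*1e3).astype(np.float32); c,s,a=cv2.minAreaRect(pts); print("rail top",len(pts),c,s,a, np.median(z[m]))
  b=cv2.boxPoints((c,s,a)); print(np.round(b))
  yb=(f[...,0]>150)&(f[...,2]<90)&(f[...,1]>110)&(abs(w[...,0]-.42)<.08)&(abs(w[...,1]+.3)<.08)&(z>.05)
  q=(w[yb]*1e3); print("grip",len(q),q.mean(0),cv2.minAreaRect(q[q[:,2]>62][:,:2].astype(np.float32)),q[:,2].max())
  m=(abs(w[...,0]-.42)<.08)&(abs(w[...,1]+.3)<.08)&(abs(z-.024)<.006); q=w[m]*1e3
  print("stand",cv2.minAreaRect(q[:,:2].astype(np.float32)),np.median(q[:,2]))
  # obstacles above 130mm in sweep zone
  o=(z>.13)&(z<.7)&(w[...,1]>-.45)&(w[...,1]<.9)&(w[...,0]>.2)
  for y in np.arange(-.4,.9,.1):
    k=o&(abs(w[...,1]-y)<.05)
    if k.sum(): print(round(y,1),"minx",np.round(np.nanpercentile(w[k][:,0],1),3), end=" | ")
  print()
E
```

```text
<stdin>:6: RuntimeWarning: Mean of empty slice
Traceback (most recent call last):
ValueError: zero-size array to reduction operation fmin which has no identity
```

>>> move_arm(increments="0 -15 20 0 0 0 0;0 -25 20 0 0 0 0;0 -30 15 0 0 0 0;0 -30 10 0 0 0 0;0 -30 5 0 0 0 0;0 -30 0 0 0 0 0;0 -20 0 0 0 0 0;0 -10 0 0 0 0 0")

```text
time: 1.82
position: [0.1543, 0.4395, 0.2587]
tool_rot: [0.376, 3.118, 0.002]
ft_force: [-0.7, -0.0, 1.4]
grip_width: 0.998
grip_force: 0.0
```

```bash
cat > m.py <<'E'
from h import *
for n in("scene","side"):
  p=ctrl.get_image(n); w=cloud(p); f=p["frame"].astype(int)
  z=w[...,2]
  red=(f[...,0]-np.maximum(f[...,1],f[...,2])>60)&(abs(f[...,1]-f[...,2])<40)&(w[...,0]>.3)&(w[...,0]<.6)&(w[...,1]>-.2)&(w[...,1]<.2)
  q=w[red]*1e3
  print(n,"red",red.sum(),np.argwhere(red).mean(0))
  if len(q): print(q.mean(0),q.min(0),q.max(0))
  m=(w[...,0]>.38)&(w[...,0]<.6)&(w[...,1]>-.25)&(w[...,1]<.2)&(abs(z-.046)<.006)
  pts=(w[m][:,:2]*1e3).astype(np.float32); print("rail top",len(pts),cv2.minAreaRect(pts),np.median(z[m])); print(np.round(cv2.boxPoints(cv2.minAreaRect(pts))).tolist())
  yb=(f[...,0]-f[...,2]>60)&(abs(w[...,0]-.42)<.08)&(abs(w[...,1]+.3)<.08)&(z>.06)
  q=(w[yb]*1e3); print("grip",len(q))
  if len(q): print(q.mean(0),cv2.minAreaRect(q[:,:2].astype(np.float32)),q[:,2].max())
  m=(abs(w[...,0]-.42)<.08)&(abs(w[...,1]+.3)<.08)&(abs(z-.024)<.006); q=w[m]*1e3
  print("stand",cv2.minAreaRect(q[:,:2].astype(np.float32)),np.median(q[:,2]))
  o=(z>.13)&(z<.7)&(w[...,0]>.2)
  for y in np.arange(-.4,.9,.1):
    k=o&(abs(w[...,1]-y)<.05)
    if k.sum(): print(round(y,1),np.round(np.percentile(w[k][:,0],1),2), end="|")
  print()
E
python3 m.py
```

```text
scene red 28 [251.10714286 307.96428571]
[437.90312061 -29.95604769  37.16273101] [429.23950501 -36.27166874   2.164973  ] [458.74869656  -5.49524331  41.50642927]
rail top 2538 ((480.0518493652344, -12.776992797851562), (270.5780944824219, 95.01647186279297), 84.85151672363281) 0.04780473893089432
[[421.0, -143.0], [515.0, -152.0], [540.0, 118.0], [445.0, 126.0]]
grip 179
[ 418.49132137 -300.71059853   80.08361339] ((419.0423889160156, -300.0430603027344), (15.844576835632324, 59.503841400146484), 24.098527908325195) 86.63756025325553
stand ((418.52197265625, -300.05657958984375), (60.62472152709961, 70.0003662109375), 23.70485496520996) 25.30962055263586
-0.4 0.62|-0.3 0.62|-0.2 0.62|-0.1 0.62|-0.0 0.62|0.1 0.62|0.2 0.62|0.3 0.62|0.4 0.62|0.5 0.26|0.6 0.26|0.7 0.26|0.8 0.26|
side red 10 [222.  298.8]
[437.17532574 -34.96767581  36.05423731] [431.45886019 -39.51306211  33.09689373] [441.17762937 -30.88826509  39.18735865]
rail top 1553 ((486.2953796386719, -14.967330932617188), (271.4913330078125, 79.61671447753906), 84.89229583740234) 0.045754288937687404
[[435.0, -147.0], [514.0, -154.0], [538.0, 117.0], [459.0, 124.0]]
grip 118
[ 422.08548597 -305.33517134   78.26235342] ((421.5295104980469, -302.9609680175781), (15.895515441894531, 58.334102630615234), 23.542776107788086) 85.98174887417764
stand ((421.0857849121094, -301.761474609375), (59.582984924316406, 71.31273651123047), 23.91990089416504) 24.10807108222435
-0.4 0.62|-0.3 0.62|-0.2 0.62|-0.1 0.62|-0.0 0.62|0.1 0.62|0.2 0.62|0.3 0.62|0.4 0.62|0.5 0.21|
```

>>> move_arm(increments="10 -15 0 0 0 0 0;20 -20 0 0 0 0 0;25 -22 0 0 0 0 0;25 -25 0 0 0 0 0;25 -28 0 0 0 0 0;22 -30 0 0 0 0 0;18 -30 0 0 0 0 0;15 -30 0 0 0 0 0")

```text
time: 2.58
position: [0.3156, 0.2412, 0.2578]
tool_rot: [0.374, 3.118, -0.0]
ft_force: [0.3, 1.0, 0.5]
grip_width: 1.001
grip_force: 0.0
```

Measurements agree: rail yaw is about -5.1°, stand and hanger yaw about +23.6°, hanger at (420,-302), tab y about -32. Next I sweep over to a point above the hanger.

>>> move_arm(increments="20 -25 0 0 0 0 0;20 -30 0 0 0 0 0;18 -33 0 0 0 0 0;17 -35 0 0 0 0 0;15 -35 0 0 0 0 0;14 -36 0 0 0 0 0;12 -37 0 0 0 0 0;8 -38 0 0 0 0 0")

```text
time: 3.25
position: [0.4398, -0.0286, 0.2582]
tool_rot: [0.373, 3.117, -0.002]
ft_force: [0.4, 0.3, -0.9]
grip_width: 1.002
grip_force: 0.0
```

>>> move_arm(increments="0 -38 0 0 0 -6 0;0 -38 0 0 0 -6.6 0;0 -38 -5 0 0 -6.6 0;0 -38 -10 0 0 -6.6 0;-3 -38 -15 0 0 -6.6 0;-5 -36 -15 0 0 -6.6 0;-6 -30 -10 0 0 -6.6 0;-6 -18 -5 0 0 -6.6 0")

```text
time: 3.92
position: [0.4173, -0.3053, 0.1974]
tool_rot: [1.719, 2.628, -0.007]
ft_force: [-0.6, 0.0, -0.4]
grip_width: 1.004
grip_force: 0.0
```

```bash
cat > g.py <<'E'
from h import *
st()
p=ctrl.get_image("wrist"); w=cloud(p); f=p["frame"].astype(int); z=w[...,2]
yb=(f[...,0]-f[...,2]>50)&(abs(w[...,0]-.42)<.07)&(abs(w[...,1]+.3)<.07)&(z>.072)&(z<.09)
q=(w[yb]*1e3); print("grip",len(q))
if len(q): print(q.mean(0),np.median(q[:,2]),cv2.minAreaRect(q[:,:2].astype(np.float32)))
m=(abs(w[...,0]-.42)<.08)&(abs(w[...,1]+.3)<.08)&(abs(z-.024)<.005); s=w[m]*1e3
if len(s)>5: print("stand",cv2.minAreaRect(s[:,:2].astype(np.float32)),np.median(s[:,2]))
save(p,"w1.png")
E
python3 g.py
```

```text
t 3.92 tcp [ 417.3 -305.3  197.4] F [-0.6  0.  -0.4] T [-0.07  0.03 -0.01] w 1.004 gf 0.0
y [ 0.916  0.401 -0.003] z [-0.001 -0.005 -1.   ] j7 1.01
grip 161
[ 418.74029724 -298.29209015   80.31627599] 80.28159278445257 ((419.3045959472656, -300.8241882324219), (9.568765640258789, 38.64051818847656), 23.582509994506836)
stand ((419.3365783691406, -300.9530029296875), (60.008541107177734, 70.76607513427734), 23.858943939208984) 23.24249408864201
```

View pics/w1.png

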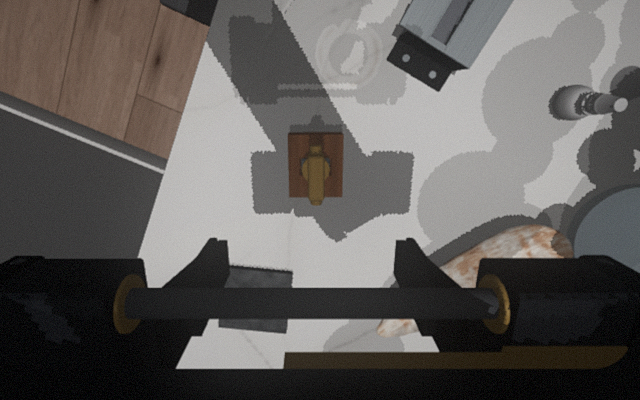

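The wrist view shows the hanger upright in the stand at (316,170), with its bar square to the finger line. I'll descend and grip.

>>> move_arm(increments="2.5 4 -20 0 0 0 0;0 0 -24 0 0 0 0;0 0 -24 0 0 0 0;0 0 -24 0 0 0 0;0 0 -22 0 0 0 0;0 0 -18 0 0 0 0;0 0 -12 0 0 0 0;0 0 -7 0 0 0 0")

```text
time: 4.63
position: [0.4205, -0.2971, 0.0454]
tool_rot: [-1.705, -2.637, 0.004]
ft_force: [-0.2, 0.7, 0.9]
grip_width: 1.002
grip_force: 0.0
```

>>> move_arm(increments="0 0 0 0 0 0 255;0 0 0 0 0 0 255;0 0 0 0 0 0 255;0 0 0 0 0 0 255;0 0 0 0 0 0 255;0 0 0 0 0 0 255;0 0 0 0 0 0 255;0 0 0 0 0 0 255", grip_force=35)

```text
time: 5.3
position: [0.4204, -0.2974, 0.0471]
tool_rot: [1.708, 2.636, 0.001]
ft_force: [1.0, 1.2, -0.3]
grip_width: 0.478
grip_force: 0.0
```

```bash
python3 -c "
from h import *
st()"
```

```text
t 5.3 tcp [ 420.4 -297.4   47.1] F [ 1.   1.2 -0.3] T [-0.08  0.03 -0.  ] w 0.478 gf 0.0
y [0.913 0.409 0.001] z [ 0.001  0.    -1.   ] j7 1.21
```

>>> move_arm(increments="-0.5 -3.5 0 0 0 0 255;0 0 0 0 0 0 255;0 0 0 0 0 0 255;0 0 0 0 0 0 255;0 0 0 0 0 0 255;0 0 0 0 0 0 255;0 0 0 0 0 0 255;0 0 0 0 0 0 255", grip_force=35)

```text
time: 5.97
position: [0.4198, -0.3009, 0.0469]
tool_rot: [1.708, 2.637, 0.0]
ft_force: [-0.4, -0.7, 0.1]
grip_width: 0.008
grip_force: 0.0
```

```bash
python3 -c "
from h import *
st()"
```

```text
t 5.97 tcp [ 419.8 -300.9   46.9] F [-0.4 -0.7  0.1] T [-0.1   0.02 -0.02] w 0.008 gf 0.0
y [0.913 0.409 0.   ] z [ 0.  0. -1.] j7 1.22
```

The fingers shut on nothing, so I'll look before moving.

```bash
python3 - <<'E'
from h import *
p=ctrl.get_image("scene"); q=ctrl.get_image("wrist")
a=cv2.resize(p["frame"][270:380,330:470],(560,440)); 
b=cv2.resize(q["frame"],(640,400))[:, :]
cv2.imwrite("pics/c1.png",np.vstack([np.pad(a[:300],((0,0),(0,80),(0,0))),cv2.resize(b,(640,300))])[:,:,::-1])
w=cloud(p); f=p["frame"].astype(int); z=w[...,2]
for pp in(p,):
  yb=(f[...,0]-f[...,2]>60)&(abs(w[...,0]-.42)<.1)&(abs(w[...,1]+.3)<.1)&(z>.03)
  print((w[yb]*1e3).mean(0),yb.sum())
print(q["position"],rot(q["orientation"]))
E
```

```text
[nan nan nan] 0
[ 0.38543944 -0.22597968  0.24288881] [[ 9.12990307e-01  3.89279166e-01  1.22108277e-01]
 [ 4.07980963e-01 -8.71492491e-01 -2.72125654e-01]
 [ 4.83599404e-04  2.98265937e-01 -9.54482686e-01]]<stdin>:9: RuntimeWarning: Mean of empty slice.
  ret = um.true_divide(
```

View pics/c1.png

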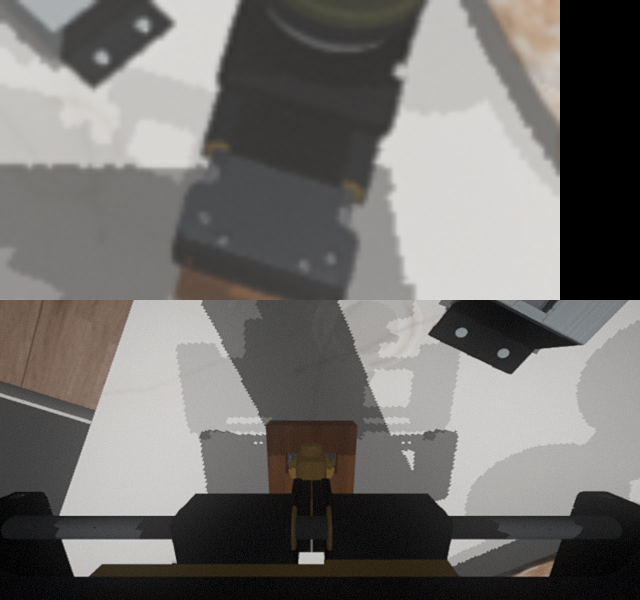

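The wrist view shows the shut fingertips at about (312,490) and brass still in the stand ahead of them at (312,465). I'll check by projection where the fingers are relative to the hanger.

```bash
python3 - <<'E'
from h import *
q=ctrl.get_image("wrist"); w=cloud(q)*1e3; f=q["frame"].astype(int); s=ctrl.get_state()
Rm=rot(q["orientation"]); 
def pr(P):
  c=Rm.T@(np.array(P)-q["position"]); return np.round([q["cx"]+q["fx"]*c[0]/c[2],q["cy"]+q["fy"]*c[1]/c[2],c[2]],3)
t=np.array(s["position"]); print("tcp",pr(t),"gp",pr(t+[0,0,.0187]),"bar",pr([.420,-.301,.081]))
yb=(f[...,0]-f[...,2]>50)&(w[...,2]>60)&(abs(w[...,0]-420)<50)&(abs(w[...,1]+301)<60)
print("brass",yb.sum(), w[yb].mean(0),w[yb].min(0),w[yb].max(0))
for v in range(140,340,8): print(v,np.round(w[v,312]),f[v,312])
cv2.imwrite("pics/w2.png",cv2.resize(q["frame"][130:340,220:410],(760,600)[:2] if 0 else (543,600))[:,:,::-1])
E
```

```text
tcp [3.12307e+02 2.31713e+02 2.12000e-01] gp [3.12430e+02 2.44556e+02 1.94000e-01] bar [3.12814e+02 2.57400e+02 1.79000e-01]<stdin>:8: RuntimeWarning: Mean of empty slice.
  ret = um.true_divide(
Traceback (most recent call last):
ValueError: zero-size array to reduction operation minimum which has no identity
```

```bash
python3 - <<'E'
from h import *
q=ctrl.get_image("wrist"); w=cloud(q)*1e3; f=q["frame"].astype(int)
cv2.imwrite("pics/w2.png",cv2.resize(q["frame"][130:340,220:410],(543,600))[:,:,::-1])
for v in range(150,340,10): print(v,np.round(w[v,312]),f[v,312])
st()
E
```

```text
150 [ 402. -262.   -1.] [75 77 75]
160 [ 405. -268.    1.] [70 68 63]
170 [nan nan nan] [58 42 31]
180 [ 409. -276.   23.] [60 38 27]
190 [ 412. -283.   22.] [62 51 31]
200 [ 408. -276.   70.] [75 62 39]
210 [ 410. -281.   70.] [60 43 24]
220 [ 411. -282.   80.] [74 59 35]
230 [ 413. -287.   81.] [74 59 36]
240 [ 416. -292.   80.] [43 32 22]
250 [ 416. -292.   92.] [30 25 15]
260 [ 416. -292.  103.] [29 28 13]
270 [ 417. -296.  105.] [40 33 17]
280 [ 419. -300.  105.] [45 38 30]
290 [ 406. -271.  165.] [22 21 22]
300 [ 406. -272.  167.] [30 31 31]
310 [ 407. -274.  169.] [21 20 22]
320 [ 460. -392.   -0.] [82 80 83]
330 [ 465. -401.   -1.] [79 78 77]
t 6.17 tcp [ 419.8 -300.9   46.9] F [ 0.3 -0.5 -0.3] T [-0.07  0.01 -0.02] w 0.007 gf 0.0
y [0.913 0.409 0.   ] z [ 0.  0. -1.] j7 1.22
```

View pics/w2.png

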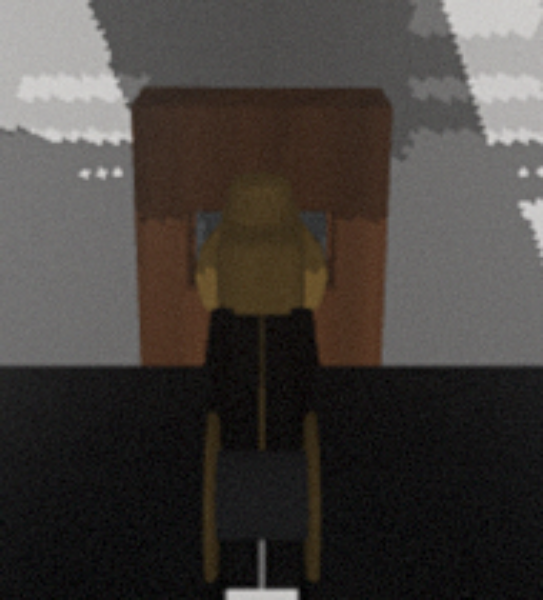

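The fingers are shut just above the bar (lowest visible finger point about z 80) although TCP z reads 47. The hanger is undisturbed. I'll lift clear while shut and measure where the fingertips really are relative to the reported TCP.

>>> move_arm(increments="0 0 5 0 0 0 255;0 0 10 0 0 0 255;0 0 15 0 0 0 255;0 0 20 0 0 0 255;0 0 20 0 0 0 255;0 0 15 0 0 0 255;0 0 10 0 0 0 255;0 0 5 0 0 0 255")

```text
time: 6.83
position: [0.4207, -0.3015, 0.1489]
tool_rot: [1.707, 2.634, 0.002]
ft_force: [-0.6, -0.1, 0.2]
grip_width: 0.005
grip_force: 0.0
```

```bash
python3 - <<'E'
from h import *
st(); s=ctrl.get_state(); t=np.array(s["position"]); T=rot(s["tool_rot"])
q=ctrl.get_image("wrist"); w=cloud(q)
l=((w-t)@T)*1e3   # tool frame
for v in range(190,330,8): print(v,np.round(w[v,305]*1e3),np.round(l[v,305]), q["frame"][v,305])
for n in("scene","side"):
  p=ctrl.get_image(n); w=cloud(p); l=((w-t)@T)*1e3
  m=(np.hypot(l[...,0],l[...,1])<60)&(l[...,2]>-90)&(w[...,2]>.1)
  k=l[m]; print(n,len(k)); 
  for a in range(-90,20,10):
    j=k[(k[:,2]>=a)&(k[:,2]<a+10)]
    if len(j): print(a,len(j),np.round(j.min(0)),np.round(j.max(0)))
E
```

```text
t 6.83 tcp [ 420.7 -301.5  148.9] F [-0.6 -0.1  0.2] T [-0.1  -0.    0.03] w 0.005 gf 0.0
y [0.913 0.409 0.003] z [ 0.003 -0.    -1.   ] j7 1.08
190 [ 413. -297.   79.] [ 7. -6. 69.] [106  85  54]
198 [ 415. -303.   80.] [ 1. -6. 69.] [108  89  56]
206 [ 418. -310.   80.] [-6. -6. 69.] [99 80 50]
214 [ 421. -316.   80.] [-13.  -6.  69.] [98 77 45]
222 [ 426. -327.   68.] [-25.  -6.  81.] [83 64 40]
230 [ 439. -360.   -1.] [-61.  -7. 150.] [181 178 176]
238 [ 443. -369.   -0.] [-70.  -7. 149.] [201 198 198]
246 [ 413. -294.  190.] [ 10.  -4. -41.] [35 34 32]
254 [ 414. -295.  197.] [  9.  -4. -48.] [31 29 29]
262 [ 413. -294.  206.] [  9.  -4. -57.] [29 27 29]
270 [ 413. -294.  214.] [  9.  -3. -65.] [30 30 32]
278 [ 414. -294.  220.] [  9.  -3. -71.] [21 24 25]
286 [ 414. -295.  226.] [  9.  -3. -77.] [22 20 21]
294 [ 405. -272.  268.] [  33.   -2. -119.] [30 26 27]
302 [ 406. -274.  269.] [  31.   -2. -120.] [26 28 25]
310 [ 406. -275.  270.] [  30.   -2. -121.] [25 23 26]
318 [ 407. -277.  270.] [  27.   -2. -122.] [24 24 27]
326 [ 420. -307.  232.] [ -5.  -3. -83.] [17 17 20]
scene 0
side 5
-80 1 [-13.   8. -70.] [-13.   8. -70.]
-70 1 [-11.   3. -64.] [-11.   3. -64.]
-60 3 [-12.   2. -59.] [-10.   7. -54.]
```

The shut fingertips end about 37 mm behind the reported TCP, while laterally they are centred on it. The bar sits between (405..430), as before. I'll correct for that and grasp with reported TCP z at about 12 (tips about 48, collar top 41).

>>> move_arm(increments="0 0 0 0 0 0 0;-0.5 0 -5 0 0 0 0;0 0 -8 0 0 0 0;0 0 -10 0 0 0 0;0 0 -12 0 0 0 0;0 0 -10 0 0 0 0;0 0 -8 0 0 0 0;0 0 -5 0 0 0 0")

```text
time: 7.65
position: [0.4183, -0.3006, 0.0871]
tool_rot: [-1.708, -2.635, 0.002]
ft_force: [-0.2, -0.2, 0.3]
grip_width: 0.525
grip_force: 0.0
```

>>> move_arm(increments="0 0 0 0 0 0 0;0 0 0 0 0 0 0;0 0 -10 0 0 0 0;0 0 -18 0 0 0 0;0 0 -20 0 0 0 0;0 0 -16 0 0 0 0;0 0 -10 0 0 0 0;0 0 -5 0 0 0 0")

```text
time: 8.32
position: [0.4186, -0.3006, 0.0085]
tool_rot: [-1.707, -2.635, 0.001]
ft_force: [0.3, 0.9, 0.1]
grip_width: 0.994
grip_force: 0.0
```

>>> move_arm(increments="0 0 0 0 0 0 255;0 0 0 0 0 0 255;0 0 0 0 0 0 255;0 0 0 0 0 0 255;0 0 0 0 0 0 255;0 0 0 0 0 0 255;0 0 0 0 0 0 255;0 0 0 0 0 0 255", grip_force=35)

```text
time: 8.98
position: [0.4194, -0.3009, 0.0101]
tool_rot: [1.708, 2.636, 0.0]
ft_force: [-0.7, 0.2, 0.5]
grip_width: 0.477
grip_force: 0.0
```

>>> move_arm(increments="0 0 0 0 0 0 255;0 0 0 0 0 0 255;0 0 0 0 0 0 255;0 0 0 0 0 0 255;0 0 0 0 0 0 255;0 0 0 0 0 0 255;0 0 0 0 0 0 255;0 0 0 0 0 0 255", grip_force=35)

```text
time: 9.65
position: [0.4193, -0.3009, 0.0098]
tool_rot: [1.708, 2.636, -0.0]
ft_force: [-0.2, -0.2, -1.2]
grip_width: 0.18
grip_force: 35.0
```

```bash
python3 -c "
from h import *
st()"
```

```text
t 9.65 tcp [ 419.3 -300.9    9.8] F [-0.2 -0.2 -1.2] T [-0.11 -0.01 -0.03] w 0.18 gf 34.98585969893611
y [0.913 0.409 0.   ] z [ 0. -0. -1.] j7 1.28
```

Gripped at 16 mm opening with 35 N; head underside z is about TCP z + 2. I'll lift straight up, then go to a spot near the rail end where the wrist camera sees the tab and slot.

>>> move_arm(increments="0 0 3 0 0 0 255;0 0 6 0 0 0 255;0 0 12 0 0 0 255;0 0 20 0 0 0 255;0 0 25 0 0 0 255;0 0 25 0 0 0 255;0 0 20 0 0 0 255;0 0 14 0 0 0 255")

```text
time: 10.32
position: [0.4199, -0.302, 0.1378]
tool_rot: [1.708, 2.633, 0.002]
ft_force: [0.5, 0.1, -1.9]
grip_width: 0.179
grip_force: 35.0
```

>>> move_arm(increments="8 14 5 0 0 0 255;14 24 0 0 0 0 255;18 30 0 0 0 0 255;18 30 0 0 0 0 255;18 30 0 0 0 0 255;14 24 0 0 0 0 255;9 14 0 0 0 0 255;4 8 0 0 0 0 255")

```text
time: 10.98
position: [0.5236, -0.1247, 0.1405]
tool_rot: [1.703, 2.639, 0.0]
ft_force: [-0.4, 0.1, -2.0]
grip_width: 0.181
grip_force: 35.0
```

```bash
python3 - <<'E'
from h import *
st()
p=ctrl.get_image("wrist"); st(); w=cloud(p); f=p["frame"].astype(int); save(p,"w3.png"); z=w[...,2]
red=(f[...,0]-np.maximum(f[...,1],f[...,2])>60)&(abs(f[...,1]-f[...,2])<40)&(abs(w[...,1])<.15)&(z>.015)
q=w[red]*1e3; print("red",len(q),np.argwhere(red).mean(0)[::-1]); 
if len(q): t=q[q[:,2]>33]; print(q.mean(0),"top",t.mean(0),cv2.minAreaRect(t[:,:2].astype(np.float32)))
u=np.array([.0889,.996]); n=np.array([.996,-.0889]); c=np.array([486,-15.])
P=w*1e3; L=np.stack([(P[...,:2]-c)@n,(P[...,:2]-c)@u],-1)
for s in range(-120,121,20):
  m=(abs(L[...,1]-s)<6)&(abs(L[...,0])<60)&(P[...,2]>42)&(P[...,2]<50); k=m&0==1 if 0 else m
  d=(abs(L[...,1]-s)<6)&(abs(L[...,0])<25)&(P[...,2]<42)&(P[...,2]>25)
  if m.sum()>20: print(s,"cover",np.round(np.percentile(L[m][:,0],[1,99]),1),np.round(np.median(P[m][:,2]),1),"slot",d.sum(),np.round(np.percentile(L[d][:,0],[3,50,97]),1) if d.sum()>3 else "", np.round(np.median(P[d][:,2]),1) if d.sum() else "")
E
```

```text
t 10.98 tcp [ 523.6 -124.7  140.5] F [-0.4  0.1 -2. ] T [-0.12  0.02 -0.04] w 0.181 gf 34.98503464987152
y [0.911 0.412 0.001] z [ 0.001 -0.    -1.   ] j7 0.74
t 11.03 tcp [ 523.6 -124.4  140.3] F [ 0.2  2.3 -1.3] T [ 0.05 -0.01  0.02] w 0.179 gf 34.985682412516326
y [0.911 0.412 0.   ] z [ 0.001 -0.    -1.   ] j7 0.74
red 232 [259.90086207  41.8362069 ]
[435.71042103 -31.53933197  36.17821874] top [435.71042103 -31.53933197  36.17821874] ((435.49267578125, -31.528289794921875), (11.324380874633789, 12.635018348693848), 83.96124267578125)
-120 cover [-40.   38.3] 45.2 slot 239 [-8.9 -1.   6.8] 35.3
-100 cover [-40.1  38.2] 45.2 slot 254 [-8.9 -1.1  6.9] 35.2
-80 cover [-40.1  38.3] 45.2 slot 265 [-8.8 -1.1  6.9] 35.3
-60 cover [-39.9  38.3] 45.2 slot 281 [-9.  -1.1  6.9] 35.3
-40 cover [-40.1  38.4] 45.2 slot 296 [-8.9 -0.9  7. ] 35.3
-20 cover [-40.   38.5] 45.2 slot 313 [-8.9 -0.9  7. ] 35.3
0 cover [-39.9  38.5] 45.2 slot 330 [-8.9 -1.   7. ] 35.3
20 cover [-38.1  38.5] 45.3 slot 351 [-8.7 -0.9  7.1] 35.3
40 cover [ 8.  38.9] 45.3 slot 207 [-7.7  1.7  7.3] 35.3
60 cover [28.7 39.2] 45.1 slot 0
```

View pics/w3.png

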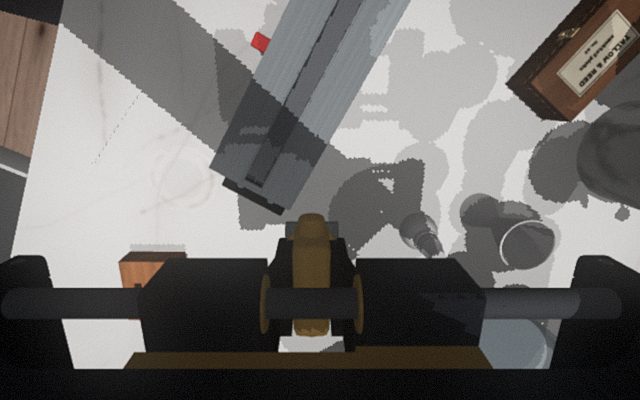

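The wrist view shows the tab at (260,42) and the slot as a dark band from (255,180) to (365,5). The hanger hangs straight in the grip. Slot centre at the tab comes to about (483,-35.7). I'll go there, turning +60.6° so the head runs along the rail.

>>> move_arm(increments="-3 6 0 0 0 5.5 255;-5 11 0 0 0 7 255;-6 13 0 0 0 7 255;-6 14 0 0 0 7 255;-6 14 0 0 0 7 255;-6 13 0 0 0 7 255;-5 11 0 0 0 7 255;-3.5 7 0 0 0 7 255")

```text
time: 11.7
position: [0.4806, -0.0393, 0.14]
tool_rot: [-0.306, -3.126, -0.001]
ft_force: [0.3, 0.2, -1.1]
grip_width: 0.185
grip_force: 35.0
```

>>> move_arm(increments="0 0 -5 0 0 4 255;0 0 -12 0 0 2.1 255;0 0 -15 0 0 0 255;0 0 -15 0 0 0 255;0 0 -14 0 0 0 255;0 0 -10 0 0 0 255;0 0 -6 0 0 0 255;0 0 -3 0 0 0 255")

```text
time: 12.37
position: [0.4811, -0.0393, 0.0593]
tool_rot: [-0.148, -3.137, 0.001]
ft_force: [0.8, -0.5, -1.8]
grip_width: 0.178
grip_force: 35.0
```

```bash
python3 -c "
from h import *
ctrl.get_image('side');st()"
```

```text
t 12.42 tcp [481.2 -38.9  59.3] F [ 0.5  0.1 -1.6] T [0.07 0.03 0.  ] w 0.186 gf 34.985126386309275
y [ 0.093  0.996 -0.001] z [-0.001 -0.    -1.   ] j7 1.58
```

>>> move_arm(increments="1 1.5 0 0 0 0.2 255;1 1.5 0 0 0 0 255;0 0 -2 0 0 0 255;0 0 -3 0 0 0 255;0 0 -3 0 0 0 255;0 0 -2 0 0 0 255;0 0 -1 0 0 0 255;0 0 0 0 0 0 255")

```text
time: 13.08
position: [0.4835, -0.035, 0.0485]
tool_rot: [-0.139, -3.138, 0.0]
ft_force: [-0.7, 0.2, -2.2]
grip_width: 0.185
grip_force: 35.0
```

>>> move_arm(increments="0 0 -1 0 0 0 255;0 0 -1 0 0 0 255;0 0 -1 0 0 0 255;0 0 -1 0 0 0 255;0 0 -0.5 0 0 0 255;0 0 -0.5 0 0 0 255;0 0 0 0 0 0 255;0 0 0 0 0 0 255")

```text
time: 13.75
position: [0.4838, -0.0349, 0.0439]
tool_rot: [0.139, 3.138, 0.0]
ft_force: [0.4, -0.2, -2.2]
grip_width: 0.179
grip_force: 35.0
```

```bash
python3 -c "
from h import *
st()"
```

```text
t 13.75 tcp [483.8 -34.9  43.9] F [ 0.4 -0.2 -2.2] T [ 0.01 -0.03 -0.01] w 0.179 gf 34.98515885177767
y [0.089 0.996 0.   ] z [ 0.  0. -1.] j7 1.6
```

>>> move_arm(increments="0 0 -0.5 0 0 0 255;0 0 -0.5 0 0 0 255;0 0 -0.5 0 0 0 255;0 0 -0.5 0 0 0 255;0 0 -0.5 0 0 0 255;0 0 0 0 0 0 255;0 0 0 0 0 0 255;0 0 0 0 0 0 255")

```text
time: 14.42
position: [0.4838, -0.035, 0.0414]
tool_rot: [0.139, 3.138, 0.0]
ft_force: [-0.2, -0.9, -1.5]
grip_width: 0.181
grip_force: 35.0
```

>>> move_arm(increments="0 0 -0.5 0 0 0 255;0 0 -0.5 0 0 0 255;0 0 -0.5 0 0 0 255;0 0 -0.5 0 0 0 255;0 0 -0.5 0 0 0 255;0 0 -0.5 0 0 0 255;0 0 0 0 0 0 255;0 0 0 0 0 0 255")

```text
time: 15.08
position: [0.4837, -0.0349, 0.0383]
tool_rot: [-0.139, -3.138, -0.0]
ft_force: [-0.5, 0.3, -1.7]
grip_width: 0.181
grip_force: 35.0
```

```bash
python3 -c "
from h import *
st()"
```

```text
t 15.08 tcp [483.7 -34.9  38.3] F [-0.5  0.3 -1.7] T [0.01 0.01 0.07] w 0.181 gf 34.985036213402054
y [0.089 0.996 0.   ] z [-0.  0. -1.] j7 1.61
```

The head is about 6 mm below the cover top with no contact, so it is in the slot. I'll go on down to the strip.

>>> move_arm(increments="0 0 -1 0 0 0 255;0 0 -1 0 0 0 255;0 0 -0.7 0 0 0 255;0 0 -0.7 0 0 0 255;0 0 -0.6 0 0 0 255;0 0 -0.5 0 0 0 255;0 0 0 0 0 0 255;0 0 0 0 0 0 255")

```text
time: 15.75
position: [0.4838, -0.035, 0.0339]
tool_rot: [0.139, 3.138, 0.0]
ft_force: [-0.1, -0.7, -1.4]
grip_width: 0.182
grip_force: 35.0
```

```bash
python3 -c "
from h import *
st()"
```

```text
t 15.75 tcp [483.8 -35.   33.9] F [-0.1 -0.7 -1.4] T [0.01 0.06 0.03] w 0.182 gf 34.98511431418592
y [0.089 0.996 0.   ] z [ 0.  0. -1.] j7 1.62
```

>>> move_arm(increments="0 0 -0.5 0 0 0 255;0 0 -0.5 0 0 0 255;0 0 -0.5 0 0 0 255;0 0 -0.5 0 0 0 255;0 0 0 0 0 0 255;0 0 0 0 0 0 255;0 0 0 0 0 0 255;0 0 0 0 0 0 255")

```text
time: 16.42
position: [0.4839, -0.0349, 0.032]
tool_rot: [0.139, 3.138, 0.0]
ft_force: [-1.8, 0.5, 3.9]
grip_width: 0.181
grip_force: 35.0
```

```bash
python3 -c "
from h import *
st()"
```

```text
t 16.42 tcp [483.9 -34.9  32. ] F [-1.8  0.5  3.9] T [-0.03  0.41  0.02] w 0.181 gf 34.98596660912881
y [0.089 0.996 0.   ] z [ 0.  0. -1.] j7 1.62
```

Contact at about +5.6 N above the hanging reading: the strip is yielding at head height 36 (TCP about 33.7). There is a slight sideways push toward -x, so I'll ease -0.7 mm in x and press down to a head height of about 28.

>>> move_arm(increments="-0.4 0 -0.8 0 0 0 255;-0.3 0 -0.8 0 0 0 255;0 0 -0.8 0 0 0 255;0 0 -0.8 0 0 0 255;0 0 -0.8 0 0 0 255;0 0 -0.8 0 0 0 255;0 0 -0.8 0 0 0 255;0 0 -0.4 0 0 0 255")

```text
time: 17.08
position: [0.4838, -0.0348, 0.0263]
tool_rot: [0.139, 3.137, 0.001]
ft_force: [-0.3, 1.1, 6.7]
grip_width: 0.184
grip_force: 35.0
```

```bash
python3 -c "
from h import *
ctrl.get_image('side');st()"
```

```text
t 17.13 tcp [483.8 -34.9  26.3] F [-0.7 -0.6  7.7] T [0.04 0.1  0.02] w 0.184 gf 34.9878180900123
y [0.089 0.996 0.   ] z [ 0.001  0.    -1.   ] j7 1.63
```

>>> move_arm(increments="0 -0.4 -0.4 0 0 0 255;0 -0.4 -0.3 0 0 -2 255;0 0 0 0 0 -3 255;0 0 0 0 0 -4 255;0 0 0 0 0 -4 255;0 0 0 0 0 -4 255;0 0 0 0 0 -4 255;0 0 0 0 0 -3 255")

```text
time: 17.8
position: [0.4847, -0.0361, 0.026]
tool_rot: [0.793, 3.037, 0.0]
ft_force: [1.1, -0.4, 7.2]
grip_width: 0.177
grip_force: 35.0
```

```bash
python3 -c "
from h import *
st()"
```

```text
t 17.8 tcp [484.7 -36.1  26. ] F [ 1.1 -0.4  7.2] T [-0.21 -0.08  0.07] w 0.177 gf 34.98696777616715
y [0.489 0.872 0.001] z [ 0.003 -0.    -1.   ] j7 1.22
```

>>> move_arm(increments="0 0 0 0 0 -3 255;0 0 0 0 0 -5 255;0 0 0 0 0 -5 255;0 0 0 0 0 -5 255;0 0 0 0 0 -5 255;0 0 0 0 0 -5 255;0 0 0 0 0 -5 255;0 0 0 0 0 -3 255")

```text
time: 18.47
position: [0.4844, -0.0365, 0.0259]
tool_rot: [1.694, 2.643, 0.001]
ft_force: [-0.8, -1.0, 6.9]
grip_width: 0.176
grip_force: 35.0
```

```bash
python3 -c "
from h import *
st()"
```

```text
t 18.47 tcp [484.4 -36.5  25.9] F [-0.8 -1.   6.9] T [-0.35 -0.01  0.1 ] w 0.176 gf 34.98692389242933
y [0.909 0.418 0.002] z [ 0.002 -0.001 -1.   ] j7 0.62
```

>>> move_arm(increments="0 0 0 0 0 -4 255;0 0 0 0 0 -5 255;0 0 0 0 0 -5 255;0 0 0 0 0 -5 255;0 0 0 0 0 -5 255;0 0 0 0 0 -4 255;0 0 0 0 0 -1.5 255;0 0 0 0 0 0 255")

```text
time: 19.13
position: [0.484, -0.0366, 0.0257]
tool_rot: [2.308, 2.128, 0.0]
ft_force: [-0.2, -2.0, 6.5]
grip_width: 0.181
grip_force: 35.0
```

```bash
python3 -c "
from h import *
ctrl.get_image('side');st()"
```

```text
t 19.18 tcp [484.  -36.6  25.7] F [ 0.1 -2.   7.2] T [-0.4   0.17  0.02] w 0.177 gf 34.98565216350471
y [ 0.997 -0.08   0.002] z [ 0.002 -0.001 -1.   ] j7 0.14
```

Turned. I'll trim -0.5° and ease up so the strip seats the head under the lips.

>>> move_arm(increments="0 0 0.3 0 0 -0.5 255;0 0 0.7 0 0 0 255;0 0 0.8 0 0 0 255;0 0 0.8 0 0 0 255;0 0 0.8 0 0 0 255;0 0 0.6 0 0 0 255;0 0 0.4 0 0 0 255;0 0 0 0 0 0 255")

```text
time: 19.85
position: [0.4839, -0.0365, 0.0299]
tool_rot: [2.317, 2.119, 0.001]
ft_force: [1.6, -2.5, 4.6]
grip_width: 0.179
grip_force: 35.0
```

```bash
python3 -c "
from h import *
ctrl.get_image('side');st()"
```

```text
t 19.9 tcp [483.9 -36.5  29.9] F [ 1.  -2.7  5. ] T [-0.71 -0.23  0.05] w 0.186 gf 34.978576078501646
y [ 0.996 -0.089  0.002] z [ 0.002 -0.001 -1.   ] j7 0.12
```

>>> move_arm(increments="0 0 0.3 0 0 0 255;0 0 0.3 0 0 0 255;0 0 0.3 0 0 0 255;0 0 0 0 0 0 255;0 0 0 0 0 0 255;0 0 0 0 0 0 255;0 0 0 0 0 0 255;0 0 0 0 0 0 255")

```text
time: 20.57
position: [0.4833, -0.0357, 0.0306]
tool_rot: [2.317, 2.121, 0.001]
ft_force: [3.9, -3.7, 5.0]
grip_width: 0.182
grip_force: 35.0
```

```bash
python3 -c "
from h import *
ctrl.get_image('side');st()"
```

```text
t 20.62 tcp [483.2 -35.7  30.5] F [ 2.2 -2.8  3.3] T [-0.95 -0.57  0.09] w 0.181 gf 34.980529572058
y [ 0.996 -0.088  0.   ] z [ 0. -0. -1.] j7 0.12
```

>>> move_arm(increments="0.5 -0.3 0 0 0 0 255;0.3 0 0 0 0 0 255;0 0 0.3 0 0 0 255;0 0 0.3 0 0 0 255;0 0 0 0 0 0 255;0 0 0 0 0 0 255;0 0 0 0 0 0 255;0 0 0 0 0 0 255")

```text
time: 21.28
position: [0.4833, -0.0358, 0.0308]
tool_rot: [-2.317, -2.12, 0.001]
ft_force: [-0.4, -2.3, 2.6]
grip_width: 0.178
grip_force: 35.0
```

```bash
python3 -c "
from h import *
ctrl.get_image('side');st()"
```

```text
t 21.33 tcp [483.3 -35.8  30.8] F [ 0.5 -1.   2.5] T [-0.48  0.04  0.05] w 0.181 gf 34.98287487298512
y [ 0.996 -0.088 -0.001] z [-0.001  0.    -1.   ] j7 0.12
```

>>> move_arm(increments="0 0 0.3 0 0 0 255;0 0 0.3 0 0 0 255;0 0 0 0 0 0 255;0 0 0 0 0 0 255;0 0 0 0 0 0 255;0 0 0 0 0 0 255;0 0 0 0 0 0 255;0 0 0 0 0 0 255")

```text
time: 22.0
position: [0.4833, -0.0358, 0.0311]
tool_rot: [-2.317, -2.121, 0.001]
ft_force: [3.2, -1.4, -11.4]
grip_width: 0.181
grip_force: 35.0
```

```bash
python3 -c "
from h import *
ctrl.get_image('side');st()"
```

```text
t 22.05 tcp [483.2 -35.8  31.1] F [  3.1  -0.4 -12.3] T [-0.27 -0.6   0.02] w 0.178 gf 34.96849518734962
y [ 0.996 -0.088 -0.001] z [-0.001 -0.    -1.   ] j7 0.12
```

Pulling up now meets the lips (-12 N), so the head is caught. I'll relax 0.4 mm and release.

>>> move_arm(increments="0 0 -0.4 0 0 0 255;0 0 0 0 0 0 255;0 0 0 0 0 0 220;0 0 0 0 0 0 190;0 0 0 0 0 0 160;0 0 0 0 0 0 120;0 0 0 0 0 0 60;0 0 0 0 0 0 0", grip_force=10)

```text
time: 22.72
position: [0.4843, -0.036, 0.0317]
tool_rot: [2.318, 2.121, 0.001]
ft_force: [-1.0, -0.6, -0.9]
grip_width: 0.465
grip_force: 0.0
```

>>> move_arm(increments="0 0 0 0 0 0 0;0 0 0 0 0 0 0;0 0 0 0 0 0 0;0 0 0 0 0 0 0;0 0 0 0 0 0 0;0 0 5 0 0 0 0;0 0 10 0 0 0 0;0 0 15 0 0 0 0")

```text
time: 23.38
position: [0.4828, -0.0364, 0.061]
tool_rot: [-2.318, -2.12, 0.004]
ft_force: [-0.0, -1.0, 0.1]
grip_width: 0.986
grip_force: 0.0
```

>>> move_arm(increments="0 0 20 0 0 0 0;0 0 25 0 0 0 0;-5 -10 25 0 0 0 0;-5 -20 20 0 0 0 0;0 -25 15 0 0 0 0;0 -25 5 0 0 0 0;0 -20 0 0 0 0 0;0 -10 0 0 0 0 0")

```text
time: 24.05
position: [0.474, -0.1493, 0.1724]
tool_rot: [2.321, 2.116, 0.003]
ft_force: [-0.9, -0.1, -1.0]
grip_width: 1.002
grip_force: 0.0
```

```bash
cat > v.py <<'E'
from h import *
st()
u=np.array([.0889,.996]); n=np.array([.996,-.0889]); c=np.array([486,-15.])
for nm in("wrist","scene","side"):
  p=ctrl.get_image(nm); w=cloud(p)*1e3; f=p["frame"].astype(int)
  yb=(f[...,0]-f[...,2]>35)&(abs(w[...,0]-483)<45)&(abs(w[...,1]+36)<45)&(w[...,2]>85)&(w[...,2]<115)
  q=w[yb]; print(nm,len(q))
  if len(q)>5:
    t=q[q[:,2]>np.percentile(q[:,2],90)-4]; L=np.c_[(t[:,:2]-c)@n,(t[:,:2]-c)@u].astype(np.float32)
    print(q.mean(0),"zmax",np.percentile(q[:,2],[50,95]),"rail-frame rect",cv2.minAreaRect(L))
  if nm=="wrist": save(p,"w4.png")
  if nm=="scene": cv2.imwrite("pics/s4.png",cv2.resize(p["frame"][170:350,240:440],(667,600))[:,:,::-1])
E
python3 v.py
```

```text
t 24.05 tcp [ 474.  -149.3  172.4] F [-0.9 -0.1 -1. ] T [-0.06  0.02 -0.  ] w 1.002 gf 0.0
y [ 0.996 -0.092  0.002] z [ 0.002  0.    -1.   ] j7 0.11
wrist 1670
[482.87544591 -35.7441194   99.21151471] zmax [100.90778667 102.42680991] rail-frame rect ((-1.3446178436279297, -20.898216247558594), (15.47016429901123, 43.46028518676758), 0.1701115369796753)
scene 187
[480.11042725 -38.88442819  98.71427377] zmax [101.18925271 105.21402627] rail-frame rect ((-1.2750563621520996, -21.67453384399414), (15.243936538696289, 43.34482192993164), 1.02234947681427)
side 0
```

View pics/s4.png

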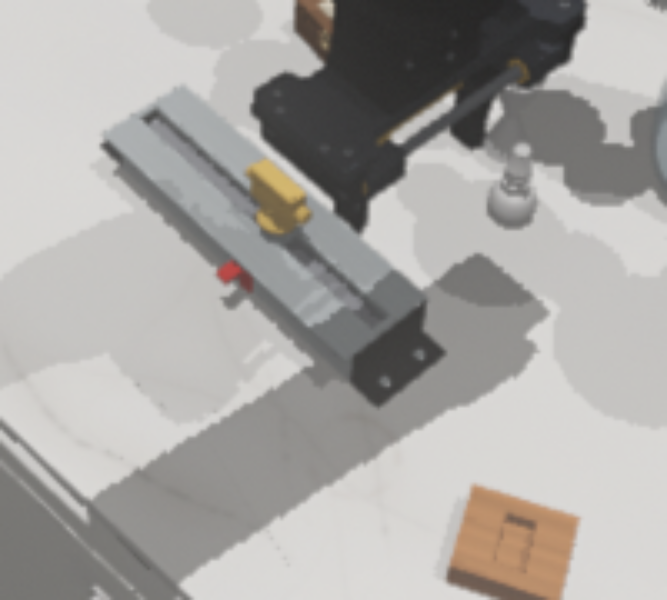

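The view shows the hanger upright in the slot at (280,200), its bar along the rail and level with the tab at (232,272). Its top is at about 101–102 mm (expected 33+69), its position along the rail is within 1 mm of the tab, and it is 0.2–1° off the rail line. The stand at (515,540) is empty and the wine stopper at (512,195) still stands upright. Handing in.

```bash
python3 -c "
from bench import ctrl
print(ctrl.close_job())"
```

```text
the job is handed in; nothing more can be done
None
```

The hanger is locked in the rail at the red tab, upright and sprung up, with its bar in line with the rail to within about 1°; I let go of it, moved the arm clear and handed the job in at about 24 s.

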